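# Space a ceramic tile in its bonding jig and hold it down flush

## Robot

A 6-joint arm with a two-finger parallel gripper is mounted at the origin on a cart in front of the work surface, level with it; the furniture and walls round the work are solid. World frame = base frame: x ahead of the robot, y to its left, z up, the work surface at z = 0. Lengths are in mm, angles in rad, forces in N, time in s.
With the tool pointing down it reaches from about 375 to 900 mm from the base axis. Payload 3.1 kg.
Tool frame: the origin (TCP) lies at the very end of the fingers, on their centre line; the grasp point (between the pads) lies 19 mm behind it (robot.hold_point_z is the distance from the TCP to the grasp point, in mm); z points along the fingers, y is the line along which they close (so a half turn about z gives the same grasp; the last joint's range is limited). The gripper opens to 85 mm and grips with 20 to 120 N. Pads are 22 mm wide; open, the fingers measure 114 mm over their backs; the gripper's body (76 mm by 85 mm) begins 54 mm behind the grasp point. The pads swing forward as they close: fully open they stand 13 mm farther back than shut.
Start: joints at [1.131, 0.527, 1.433, -0, 1.181, -0.178], TCP at [161.118, 603.852, 231.31] pointing down, gripper open.
Joint ranges: [-3.08, 3.08], [-0.75, 2.2], [0.22, 2.44], [-1.43, 4.57], [0, 2.65], [-2.85, 2.85]. Speed limits (rad/s): [2.79, 2.79, 3.14, 3.14, 3.14, 3.14].

## Interface

Orientations are given as a unit quaternion [w, x, y, z].
In Python, from station import robot gives the robot as it stands.
- The arm moves only by the tool move_arm, never from a script. Its argument "increments" is a list of rows, each a list of 7 numbers: the shift along the tool's x, y, z in cm, then the turn, a rotation vector about the tool's x, y, z in rad, then the finger opening in cm, from 0 to 8.54. A call has 1 to 10 rows; each row shifts and turns the commanded pose from where the row before left it, along the tool's axes as they then stand; what a row does not reach is not made up. A row lasts 1/8 s, in which the tool goes at most 62.5 mm and 10.7 degrees, less where a joint would pass 70% of its speed; a pose out of reach is approached as far as the arm can. A call with a gripper value outside its range is refused whole. The fingers move at their own pace and stop on an object; "grip_force" is the grip in N (left out, the last holds). Time passes only in rows, so rows that do not move let the fingers close. It gives the time, the measured TCP pose, the force, the opening and the grip force at its end, in the units of the state.
- robot.observe(): the state, without advancing time (a new reading comes with each control period).
- robot.get_image(name): name is "scene" or "side" or "wrist"; returns (picture, depth): 384x512x3 uint8, red, green, blue; 384x512 float32, mm along the optical axis (not along the pixel's ray), 0 where there is no reading.
- robot.get_calibration(name): a dict with "vertical_fov" (degrees; the focal length in pixels is half the picture's height over the tangent of half this angle, whatever the lens; pixels are square), "cx", "cy" (the principal point, pixels), "T" (4x4, takes a point from camera to world coordinates). Camera axes: x right, y up, looking along -z (the intrinsics and any distortion apply to the point x, -y, -z); pixel columns grow to the right and rows downward; lengths in mm; the calibration is good to about 2 mm. A picture is of the moment at which its call begins: read the wrist's pose just before it. get_calibration takes no time and is no camera call; for the wrist camera it gives the pose at the moment of the call.
- robot.close_job(): hands the job in; it is judged then, once.
The state is a dict: "clock": time; "joints": joint angles; "qd": joint speeds; "joint_efforts": joint torques, N m; "ee_pos": TCP position; "orientation": TCP orientation; "wrist_force": force on the tool from outside, world axes, zero at the start; "wrist_torque": the same for the moment, N m; "opening": finger opening in mm; "grip_force": force on a finger pad.
Only numpy, scipy, OpenCV 4.12 (cv2) and the standard library are available. Lean on these libraries where they do the work, as an engineer would, in place of code of your own. Each camera call takes 0.05 s, during which the arm holds its last target. There are 200 camera calls.

## Task

Take the blue-handled spacer out of the black bin, leaving everything else in there, and slide it upright all the way down into whichever gap beside the white tile is wide enough for it, its whole length alongside the tile; do not force it into the narrow gap. Let go of it, then press the sprung tile gently down with the closed fingertips until its top is flush with the jig, and finish while still holding it pressed down there. Leave the screwdriver, the brass mass and the T-piece on the bench undisturbed.

Things in the scene. Friction and masses are not known exactly. Their poses are not given: they have to be found in the camera images.
- jig: fixed bonding jig: dark steel base plate 120 (x) x 200 (y) x 12 mm; origin at the centre of its underside on the bench, z up. The tile is at its middle, one cheek on either side along jig y, and a steel datum bar (10 x 40 mm, top 32 mm above the bench) 45 mm from the centre at +x and at -x. Its position and yaw vary
- tile: white ceramic tile 70 x 70 x 8 mm on a dark platen, guided vertically at the jig's centre, sides along jig x and y; origin at the centre of its TOP face. Sprung up: top 40 mm above the bench, 8 mm proud of cheeks and datum bars. It takes about 1 N to start it down and 8.5 N to bring it flush, 32 mm above the bench, where it meets a hard stop; let go, it springs up
- cheek_thin: green fixed block 90 (jig x) x 26 (jig y) x 20 mm on the base plate, its centre 68 mm from the jig's centre at jig +y or -y (varies); between it and the tile is the wide gap: 20 mm wide, its middle 45 mm from the jig's centre, open at both ends, its floor (the base plate) 12 mm above the bench. Origin at the centre of its underside, axes as the jig's
- cheek_thick: green fixed block 90 (jig x) x 48 (jig y) x 20 mm on the base plate, on the other side, its centre 68 mm from the jig's centre; the gap between it and the tile is only 9 mm. Origin at the centre of its underside, axes as the jig's
- bin: fixed black open-topped bin 145 (x) x 101 (y) x 51 mm, inside 130 x 80 mm, floor 2 mm thick, low front wall (26 mm) at -x; origin at the centre of its underside
- spacer: the spacer: upright steel block with a blue handle, 15 (x) x 40 (y) x 65 mm high, straight-sided, 0.15 kg; origin at the centre of its underside, z up. It stands in the bin, in the front or the rear half (varies); grip it across the 15 mm by the blue part (32 to 65 mm above its underside)
- fat_spacer: a thicker spacer of the same shape with an orange handle, 24 (x) x 40 (y) x 65 mm, standing in the other half of the bin; fits no gap, stays in the bin. Origin at the centre of its underside
- cell_green: green and white battery cell, 15 x 50 (y) x 15 mm, lying in the bin by the front wall; stays there. Origin at the centre of its underside
- cell_red: red and white battery cell, 15 x 50 (y) x 15 mm, lying in the bin by the rear wall; stays there. Origin at the centre of its underside
- plug: black and white plug, 15 x 34 (y) x 14 mm, lying in the bin between the spacers; stays there. Origin at the centre of its underside
- screwdriver: green-handled screwdriver, 149 mm long along its y, 24 mm thick, lying on the bench to the left; a bystander. Origin at the middle of its underside
- brass_mass: brass calibration mass with a knob, 36 mm across, 52 mm high, standing on the bench behind; a bystander. Origin at the centre of its underside
- tee: small metal T-piece connector, 29 x 46 x 18 mm, lying on the bench at the rear left; a bystander. Origin at the centre of its underside
Not all that is in view belongs to the job. There is more than one size of the fat_spacer; the job needs the smaller. Of the things that look like the spacer, take the one that is nearest to the robot's base at the start.

How it is judged:
By the outcome, as a careful person would: the job done as asked, in the order asked, and still so for the second after the job is handed in, while the arm keeps its last pose, push and grip.
It also fails if it takes over 43 s, if anything falls off the work surface, if the arm or the gripper's body presses on something with over 40 N, if the wrist force passes 120 N, or if a joint passes its speed limit or range.

## Working session

There is one attempt and no reset: what is moved stays moved. The work goes in short steps, Python scripts to look and compute and a tool call to move; the robot and the scene stay as the last step left them, time stands still between calls to the robot, and variables do not carry over. Pictures are saved under pics/ and viewed, at most 10 in all, crops included, and the job is handed in when it is done.

Besides the shell and the picture viewer there is one more tool, called after ">>>" as name(argument=value, ...) on one line, values as JSON. move_arm: Moves the arm, as the interface text tells. Its arguments: {"type":"object","properties":{"increments":{"type":"array"},"grip_force":{"type":"number"}},"required":["increments"]}

```bash
mkdir -p pics; ls; python3 - <<'E'
from station import robot
import cv2,numpy as np
print(robot.observe())
ims=[]
for n in("scene","side","wrist"):
    p,d=robot.get_image(n); c=robot.get_calibration(n); print(n,c)
    np.savez(f"{n}0.npz",p=p,d=d,**{k:c[k] for k in("vertical_fov","cx","cy","T")})
    cv2.imwrite(f"pics/{n}0.png",p[:,:,::-1]); print((d>0).mean())
E
```

```text
pics
{'clock': 0.0, 'joints': array([ 1.13149203e+00,  5.28505056e-01,  1.43391049e+00, -1.96464700e-05,
        1.18140179e+00, -1.78498737e-01]), 'qd': array([ 0.00349047,  0.00047226, -0.00020568, -0.00134008,  0.00136432,
       -0.0001251 ]), 'joint_efforts': array([ 1.83775983e-04, -4.42355525e+01, -1.78025311e+01, -1.72101140e-04,
        8.35634535e-03,  3.99728080e-06]), 'ee_pos': array([160.82510672, 603.20486027, 230.30712881]), 'orientation': array([-3.29511384e-04,  1.30029724e-01,  9.91509472e-01, -1.06245259e-03]), 'wrist_force': array([ 0.21742369, -0.33221671, -0.97951406]), 'wrist_torque': array([ 0.02315824,  0.02248996, -0.01357587]), 'grip_force': 0.0, 'opening': 85.30161458808075}
scene {'vertical_fov': 49.622364935243496, 'cx': 248.19130435852637, 'cy': 194.3633172972178, 'T': array([[ 8.86100184e-01,  3.16956812e-01, -3.38178714e-01,
         1.97790112e+02],
       [-4.63022921e-01,  5.72458438e-01, -6.76683908e-01,
        -6.77654131e+02],
       [-2.08863160e-02,  7.56194231e-01,  6.54013797e-01,
         7.94680280e+02],
       [ 0.00000000e+00,  0.000000
[... 285 characters left out ...]
1834e-01,  7.30218750e-01,
         8.65230756e+02],
       [-1.31708034e-02,  7.35199131e-01,  6.77723224e-01,
         7.78553899e+02],
       [ 0.00000000e+00,  0.00000000e+00,  0.00000000e+00,
         1.00000000e+00]])}
0.9961649576822916
wrist {'vertical_fov': 61.45186406728547, 'cx': 262.9590879327949, 'cy': 185.9046239860699, 'T': array([[ 2.57376452e-01, -9.17788159e-01, -3.02361136e-01,
         8.37579107e+01],
       [ 9.66310861e-01,  2.44184879e-01,  8.13453434e-02,
         6.25015463e+02],
       [-8.25775427e-04, -3.13111226e-01,  9.49716104e-01,
         3.73085997e+02],
       [ 0.00000000e+00,  0.00000000e+00,  0.00000000e+00,
         1.00000000e+00]])}
0.996063232421875
```

View pics/scene0.png

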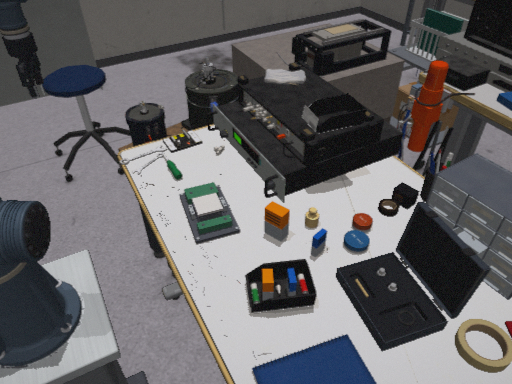

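View pics/side0.png

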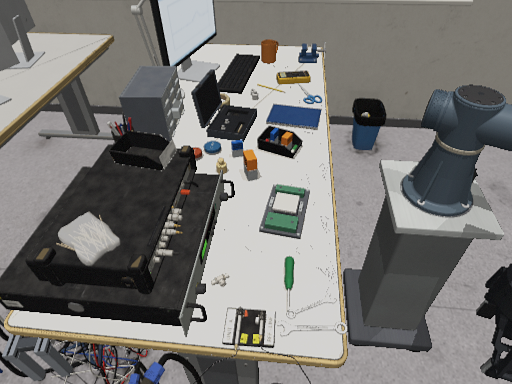

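The scene view shows the jig at about (208,208), the bin at (280,285) with the blue spacer in its rear half at (292,278), and a decoy blue block outside at (318,240). The side view shows the jig at (287,205) and the bin at (280,140). Next I turn colour masks into world points.

```bash
cat > h.py <<'E'
import numpy as np,cv2
def load(f):
    z=np.load(f); return z["p"],z["d"],float(z["vertical_fov"]),float(z["cx"]),float(z["cy"]),z["T"]
def cloud(f):
    p,d,v,cx,cy,T=load(f); H,W=d.shape; F=H/2/np.tan(np.radians(v)/2)
    u,w=np.meshgrid(np.arange(W),np.arange(H))
    P=np.stack([(u-cx)/F*d,-(w-cy)/F*d,-d],-1)@T[:3,:3].T+T[:3,3]
    P[d<=0]=np.nan
    return p,P
def ray(f,uv,z):
    p,d,v,cx,cy,T=load(f); F=d.shape[0]/2/np.tan(np.radians(v)/2)
    uv=np.asarray(uv,float).reshape(-1,2)
    r=np.c_[(uv[:,0]-cx)/F,-(uv[:,1]-cy)/F,-np.ones(len(uv))]@T[:3,:3].T
    return T[:3,3]+r*((z-T[2,3])/r[:,2])[:,None]
def masks(p):
    h=cv2.cvtColor(p,cv2.COLOR_RGB2HSV); H,S,V=[h[...,i].astype(int) for i in range(3)]
    return dict(blue=(H>105)&(H<125)&(S>170)&(V>90),orange=(H>8)&(H<20)&(S>190)&(V>120),green=(H>60)&(H<85)&(S>100)&(V>50),
      white=(S<40)&(V>150),red=((H<5)|(H>174))&(S>170)&(V>90),dark=(V<45))
E
python3 - <<'E'
from h import *
for n in("scene","side"):
    p,P=cloud(n+"0.npz"); M=masks(p)
    for k,m in M.items():
        m=m&(P[...,2]>-15)&(P[...,2]<120)&(P[...,0]>250)&(P[...,0]<750)&(abs(P[...,1])<420)
        if k in("white",): m&=P[...,2]>25
        c,l,s,ce=cv2.connectedComponentsWithStats(m.astype(np.uint8))
        for i in range(1,c):
            if s[i,4]>25:
                q=P[l==i]; print(n,k,s[i],np.median(q,0).round(),np.percentile(q,3,0).round(),np.percentile(q,97,0).round())
    b=np.median(P[(abs(P[...,2])<15)&(P[...,0]>350)&(P[...,0]<600)][:,2]); print("bench",b)
E
```

```text
scene blue [313 229  13  11  68] [ 657. -135.   64.] [ 641. -145.   62.] [ 676. -124.   66.]
scene blue [287 268  10  15 109] [ 532. -209.   66.] [ 522. -227.   57.] [ 545. -188.   68.]
scene blue [ 257  339  103   45 1453] [ 479. -377.   11.] [ 382. -416.    8.] [ 558. -344.   13.]
scene orange [265 202  24  15 194] [599. -31.  89.] [580. -56.  85.] [619.  -6.  92.]
scene orange [262 269  12  15 164] [ 485. -185.   66.] [ 471. -202.   58.] [ 500. -167.   69.]
scene green [167 161  15  18 114] [452. 340.  20.] [445. 308.  11.] [461. 391.  25.]
scene green [185 183  33  21 287] [480. 193.  31.] [438. 173.  24.] [523. 217.  34.]
scene green [197 215  35  19 288] [462.  54.  30.] [421.  42.  18.] [503.  73.  34.]
scene green [251 289   9  13  72] [ 455. -184.   14.] [ 447. -197.    8.] [ 463. -167.   18.]
scene white [192 193  31  22 432] [473. 126.  39.] [440.  95.  36.] [506. 160.  42.]
scene red [300 280   8  12  63] [ 565. -212.   14.] [ 556. -226.   11.] [ 573. -198.   17.]
scene dark [234 115  25  14 128] [722. 373.  90.] [688. 344.  87.] [749. 410.  93.]
scene dark [243 127  61  
[... 1405 characters left out ...]
136.   48.]
side dark [197 174  22   7  73] [711.  91.  92.] [683.  82.  89.] [742. 110.  94.]
side dark [220 180  15  21  92] [653.  98.  44.] [637.  95.  14.] [674. 127.  84.]
side dark [203 182  14  18  58] [689. 146.  91.] [682. 121.  89.] [711. 179.  93.]
side dark [193 201   8   7  33] [719. 211.  91.] [710. 198.  90.] [728. 220.  94.]
side dark [200 203  11  34  86] [686. 266.  90.] [682. 210.  88.] [694. 313.  93.]
side dark [199 207  16  58 161] [675. 275.  68.] [674. 208.  34.] [676. 374.  86.]
side dark [170 239   8  13  34] [745. 360.  92.] [732. 339.  89.] [750. 371.  95.]
side dark [182 246  17  13  85] [702. 373.  91.] [682. 358.  89.] [714. 388.  94.]
bench 0.8895137503861861
```

```bash
cat > plan.py <<'E'
import sys,numpy as np
from scipy.spatial.transform import Rotation as R
from station import robot
def pose():
    o=robot.observe(); q=o["orientation"]; return o["ee_pos"],R.from_quat([q[1],q[2],q[3],q[0]]),o
def yawof(r): y=r.as_matrix()[:,1]; return np.degrees(np.arctan2(y[1],y[0]))
def plan(x,y,z,yaw,rows=None,grip=8.5):
    """straight rows to TCP x,y,z, tool down, tool-y yaw (deg)"""
    p,r,o=pose(); t=np.array([x,y,z])
    a=np.radians(yaw); tgt=R.from_matrix(np.array([[-np.sin(a),np.cos(a),0],[np.cos(a),np.sin(a),0],[0,0,-1]]).T)
    tgt=R.from_matrix(np.column_stack([[-np.sin(a),np.cos(a),0],[np.cos(a),np.sin(a),0],[0,0,-1]]))
    rv=(r.inv()*tgt).as_rotvec(); n=rows or int(max(np.ceil(np.linalg.norm(t-p)/55),np.ceil(np.linalg.norm(rv)/.17),1))
    print("now",p.round(1),"yaw",yawof(r).round(1),"clock",o["clock"],"F",o["wrist_force"].round(1),"open",round(o["opening"],1),"rows",n)
    rr=r
    for i in range(n):
        s=rr.inv().apply((t-p)/n)/10
        print([round(float(v),2) for v in s]+[round(float(v),3) for v in rv/n]+[grip])
        rr=rr*R.from_rotvec(rv/n)
if __name__=="__main__":
    a=[float(v) for v in sys.argv[1:]]; plan(*a[:4],rows=int(a[4]) if len(a)>4 and a[4] else None,grip=a[5] if len(a)>5 else 8.5)
E
python3 plan.py 465 175 230 20 10
```

```text
now [160.9 603.4 230.5] yaw 75.1 clock 0.15 F [0.  0.3 0.2] open 85.6 rows 10
[-4.04, -3.35, 0.01, -0.0, 0.0, 0.096, 8.5]
[-4.35, -2.95, 0.01, -0.0, 0.0, 0.096, 8.5]
[-4.61, -2.52, 0.01, -0.0, 0.0, 0.096, 8.5]
[-4.83, -2.07, 0.01, -0.0, 0.0, 0.096, 8.5]
[-5.01, -1.59, 0.01, -0.0, 0.0, 0.096, 8.5]
[-5.14, -1.11, 0.01, -0.0, 0.0, 0.096, 8.5]
[-5.22, -0.61, 0.01, -0.0, 0.0, 0.096, 8.5]
[-5.25, -0.11, 0.01, -0.0, 0.0, 0.096, 8.5]
[-5.24, 0.4, 0.01, -0.0, 0.0, 0.096, 8.5]
[-5.18, 0.9, 0.01, -0.0, 0.0, 0.096, 8.5]
```

>>> move_arm(increments=[[-4.0,-3.35,0,0,0,0.096,8.5],[-4.35,-2.95,0,0,0,0.096,8.5],[-4.6,-2.5,0,0,0,0.096,8.5],[-4.85,-2.05,0,0,0,0.096,8.5],[-5.0,-1.6,0,0,0,0.096,8.5],[-5.15,-1.1,0,0,0,0.096,8.5],[-5.2,-0.6,0,0,0,0.096,8.5],[-5.25,-0.1,0,0,0,0.096,8.5],[-5.25,0.4,0,0,0,0.096,8.5],[-5.2,0.9,0,0,0,0.096,8.5]])

```text
clock: 1.4
ee_pos: [466.3, 174.4, 231.2]
orientation: [-0.0, 0.575, 0.818, 0.0]
wrist_force: [1.2, 0.2, 0.3]
opening: 84.6
grip_force: 0.0
```

>>> move_arm(increments=[[0,0,0,0,0,0,4.0],[0,0,0,0,0,0,3.2]])

```text
clock: 1.65
ee_pos: [464.9, 175.9, 231.0]
orientation: [-0.001, 0.573, 0.819, -0.0]
wrist_force: [0.1, 0.2, 0.2]
opening: 51.2
grip_force: 0.0
```

```bash
cat > snap.py <<'E'
import sys,cv2,numpy as np
from station import robot
def snap(n,f):
    c=robot.get_calibration(n); p,d=robot.get_image(n)
    np.savez(f+".npz",p=p,d=d,**{k:c[k] for k in("vertical_fov","cx","cy","T")}); cv2.imwrite(f"pics/{f}.png",p[:,:,::-1])
if __name__=="__main__": snap(sys.argv[1],sys.argv[2])
E
python3 snap.py wrist jig1; python3 plan.py 530 -150 230 -16 
```

```text
now [464.5 176.4 231. ] yaw 20.1 clock 1.7 F [-0.1  0.2  0.5] open 43.5 rows 7
[-4.7, -0.72, 0.01, -0.0, -0.0, 0.09, 8.5]
[-4.75, -0.3, 0.01, -0.0, -0.0, 0.09, 8.5]
[-4.75, 0.13, 0.01, -0.0, -0.0, 0.09, 8.5]
[-4.72, 0.56, 0.01, -0.0, -0.0, 0.09, 8.5]
[-4.65, 0.98, 0.01, -0.0, -0.0, 0.09, 8.5]
[-4.55, 1.39, 0.01, -0.0, -0.0, 0.09, 8.5]
[-4.4, 1.8, 0.01, -0.0, -0.0, 0.09, 8.5]
```

View pics/jig1.png

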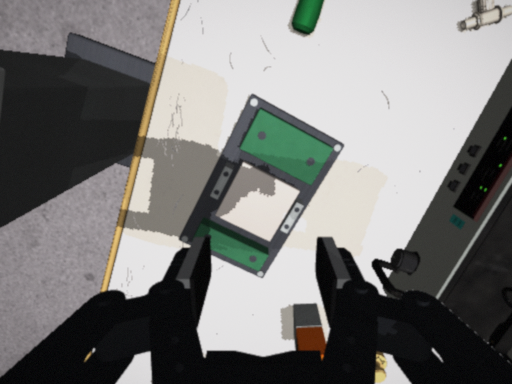

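The wrist view shows the jig clearly: the thick cheek at (288,145), the tile at (257,200), and the thin cheek and wide gap on the −y side at (240,235). Moving on to view the bin.

>>> move_arm(increments=[[-4.7,-0.7,0,0,0,0.09,3.2],[-4.75,-0.3,0,0,0,0.09,3.2],[-4.75,0.15,0,0,0,0.09,3.2],[-4.7,0.55,0,0,0,0.09,3.2],[-4.65,1.0,0,0,0,0.09,3.2],[-4.55,1.4,0,0,0,0.09,3.2],[-4.4,1.8,0,0,0,0.09,3.2],[0,0,0,0,0,0,3.2]])

```text
clock: 2.7
ee_pos: [532.4, -151.8, 231.3]
orientation: [0.001, 0.799, 0.601, 0.0]
wrist_force: [-0.6, 0.5, -0.1]
opening: 31.9
grip_force: 0.0
```

```bash
python3 snap.py wrist bin1; python3 - <<'E'
from h import *
def rep(f,k,zlo,zhi,z,minA=100,box=None):
    p,P=cloud(f); m=masks(p)[k]&(P[...,2]>zlo)&(P[...,2]<zhi)
    m=cv2.morphologyEx(m.astype(np.uint8),cv2.MORPH_OPEN,np.ones((3,3)))
    c,l,s,ce=cv2.connectedComponentsWithStats(m)
    for i in range(1,c):
        if s[i,4]<minA: continue
        ct=np.argwhere(l==i)[:,::-1]; W=ray(f,ct,z)[:,:2].astype(np.float32)
        r=cv2.minAreaRect(W); print(f,k,s[i],"z",np.median(P[l==i][:,2]).round(1),"rect",np.round(r[0],1),np.round(r[1],1),round(r[2],1), cv2.boxPoints(r).round().tolist())
rep("bin1.npz","blue",58,75,67); rep("bin1.npz","orange",58,75,67)
rep("jig1.npz","green",25,38,32); rep("jig1.npz","white",36,45,40)
E
```

```text
bin1.npz blue [368  92  42  34 637] z 64.8 rect [ 660.4 -131.2] [38.5 14.1] 18.9 [[640.0, -131.0], [644.0, -144.0], [681.0, -132.0], [676.0, -118.0]]
bin1.npz blue [271 199  18  35 458] z 66.8 rect [ 534.6 -207.4] [38.  14.4] 66.9 [[520.0, -222.0], [534.0, -228.0], [549.0, -193.0], [535.0, -187.0]]
bin1.npz orange [216 188  28  38 805] z 66.8 rect [ 488.2 -183. ] [39.3 23.8] 62.6 [[469.0, -195.0], [490.0, -206.0], [508.0, -171.0], [487.0, -160.0]]
jig1.npz green [ 240  109   91   75 3480] z 31.7 rect [484.5 195.7] [47.9 89. ] 82.1 [[437.0, 178.0], [525.0, 166.0], [532.0, 213.0], [444.0, 226.0]]
jig1.npz green [ 197  226   70   44 1205] z 31.6 rect [466.2  61.6] [26.2 87.7] 82.0 [[421.0, 55.0], [508.0, 43.0], [511.0, 68.0], [425.0, 81.0]]
jig1.npz white [ 222  179   77   61 2349] z 39.7 rect [478.8 127.8] [69.6 61.5] 82.0 [[444.0, 98.0], [504.0, 89.0], [514.0, 158.0], [453.0, 167.0]]
```

View pics/bin1.png

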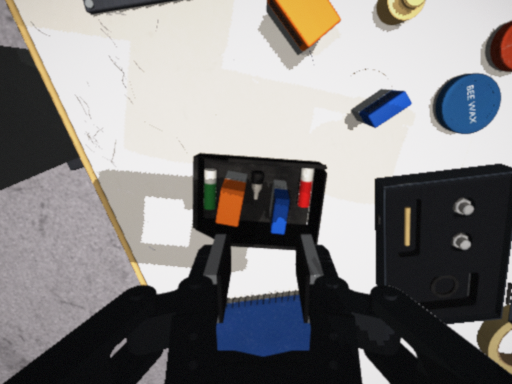

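The bin holds the green cell (209,190), the orange spacer (231,200), the plug (257,185), the blue spacer (281,210) and the red cell (305,188). The measured blue spacer is 38×14 mm with its top at z 66.8, which agrees with the sizes given.

```bash
python3 plan.py 534.6 -207.4 100 -23.1 4 3.2
```

```text
now [ 531.4 -149.8  231. ] yaw -16.0 clock 2.75 F [-0.5  0.6 -0.1] open 32.2 rows 4
[-1.36, 0.48, 3.28, -0.0, -0.0, 0.031, 3.2]
[-1.35, 0.52, 3.28, -0.0, -0.0, 0.031, 3.2]
[-1.33, 0.56, 3.28, -0.0, -0.0, 0.031, 3.2]
[-1.31, 0.6, 3.28, -0.0, -0.0, 0.031, 3.2]
```

>>> move_arm(increments=[[-1.36,0.48,3.28,0,0,0.031,3.2],[-1.35,0.52,3.28,0,0,0.031,3.2],[-1.33,0.56,3.28,0,0,0.031,3.2],[-1.31,0.6,3.28,0,0,0.031,3.2],[0,0,0,0,0,0,3.2],[0,0,0,0,0,0,3.2]])

```text
clock: 3.5
ee_pos: [535.0, -206.2, 101.0]
orientation: [-0.0, 0.834, 0.552, 0.0]
wrist_force: [0.2, 0.1, 0.3]
opening: 32.1
grip_force: 0.0
```

```bash
python3 plan.py 534.6 -207.4 39.5 -23.1 4 3.2
```

```text
now [ 535.  -206.2  101. ] yaw -23.0 clock 3.5 F [0.2 0.1 0.3] open 32.1 rows 4
[-0.03, 0.0, 1.54, 0.0, -0.0, 0.0, 3.2]
[-0.03, 0.0, 1.54, 0.0, -0.0, 0.0, 3.2]
[-0.03, 0.0, 1.54, 0.0, -0.0, 0.0, 3.2]
[-0.03, 0.0, 1.54, 0.0, -0.0, 0.0, 3.2]
```

>>> move_arm(increments=[[-0.03,0,1.54,0,0,0,3.2],[-0.03,0,1.54,0,0,0,3.2],[-0.03,0,1.54,0,0,0,3.2],[-0.03,0,1.5,0,0,0,3.2],[0,0,0,0,0,0,3.2],[0,0,0,0,0,0,2.2],[0,0,0,0,0,0,1.0],[0,0,0,0,0,0,0.5],[0,0,0,0,0,0,0.5],[0,0,0,0,0,0,0.5]], grip_force=50)

```text
clock: 4.75
ee_pos: [534.4, -209.1, 39.3]
orientation: [0.0, 0.835, 0.551, 0.0]
wrist_force: [-0.8, 0.9, 0.7]
opening: 14.1
grip_force: 49.2
```

>>> move_arm(increments=[[0,0,-2,0,0,0,0.5],[0,0,-4,0,0,0,0.5],[0,0,-4,0,0,0,0.5],[0,0,-4,0,0,0,0.5]])

```text
clock: 5.25
ee_pos: [533.7, -208.6, 179.8]
orientation: [-0.001, 0.835, 0.551, -0.0]
wrist_force: [0.2, -0.1, -1.6]
opening: 14.1
grip_force: 48.9
```

```bash
python3 plan.py 469.2 84.1 150 -97.9 10 0.5
```

```text
now [ 533.7 -208.6  179.8] yaw -23.1 clock 5.25 F [ 0.2 -0.1 -1.6] open 14.1 rows 10
[2.44, -1.74, 0.3, -0.0, 0.0, 0.13, 0.5]
[2.19, -2.05, 0.3, -0.0, 0.0, 0.13, 0.5]
[1.91, -2.31, 0.3, -0.0, 0.0, 0.13, 0.5]
[1.59, -2.54, 0.3, -0.0, 0.0, 0.13, 0.5]
[1.24, -2.73, 0.3, -0.0, 0.0, 0.13, 0.5]
[0.88, -2.87, 0.3, -0.0, 0.0, 0.13, 0.5]
[0.5, -2.96, 0.3, -0.0, 0.0, 0.13, 0.5]
[0.11, -2.99, 0.3, -0.0, 0.0, 0.13, 0.5]
[-0.28, -2.98, 0.3, -0.0, 0.0, 0.13, 0.5]
[-0.67, -2.92, 0.3, -0.0, 0.0, 0.13, 0.5]
```

Lifted: the force reads −1.6 N, which matches the spacer's weight. Carrying it to the jig.

>>> move_arm(increments=[[2.44,-1.74,0.3,0,0,0.13,0.5],[2.2,-2.05,0.3,0,0,0.13,0.5],[1.9,-2.3,0.3,0,0,0.13,0.5],[1.6,-2.55,0.3,0,0,0.13,0.5],[1.25,-2.75,0.3,0,0,0.13,0.5],[0.9,-2.85,0.3,0,0,0.13,0.5],[0.5,-2.95,0.3,0,0,0.13,0.5],[0.1,-3.0,0.3,0,0,0.13,0.5],[-0.3,-3.0,0.3,0,0,0.13,0.5],[-0.65,-2.9,0.3,0,0,0.13,0.5]])

```text
clock: 6.5
ee_pos: [468.7, 84.8, 148.7]
orientation: [-0.0, 0.998, -0.069, -0.0]
wrist_force: [0.0, 0.4, -0.7]
opening: 14.3
grip_force: 49.0
```

>>> move_arm(increments=[[0,0,2.0,0,0,0,0.5],[0,0,2.0,0,0,0,0.5],[0,0,0,0,0,0,0.5],[0,0,0,0,0,0,0.5]])

```text
clock: 7.0
ee_pos: [469.6, 83.8, 109.3]
orientation: [-0.0, 0.998, -0.067, 0.0]
wrist_force: [-0.4, -0.0, -2.4]
opening: 14.0
grip_force: 49.1
```

```bash
python3 snap.py wrist hov_w; python3 snap.py scene hov_s;python3 snap.py side hov_d; python3 plan.py 469.2 84.1 100 -97.9; python3 - <<'E'
import cv2,numpy as np
a=cv2.imread("pics/hov_w.png"); s=cv2.imread("pics/hov_s.png")[140:260,140:300]; d=cv2.imread("pics/hov_d.png")[130:250,210:370]
s=cv2.resize(s,(400,300)); d=cv2.resize(d,(400,300))
cv2.imwrite("pics/hov.png",np.vstack([np.hstack([s,d]),np.pad(cv2.resize(a,(400,300)),((0,0),(0,400),(0,0)))]))
E
```

```text
now [469.9  83.7 109.6] yaw -97.6 clock 7.15 F [-0.1  0.  -1.1] open 14.1 rows 1
[-0.08, -0.03, 0.96, -0.0, -0.002, 0.004, 8.5]
```

View pics/hov.png

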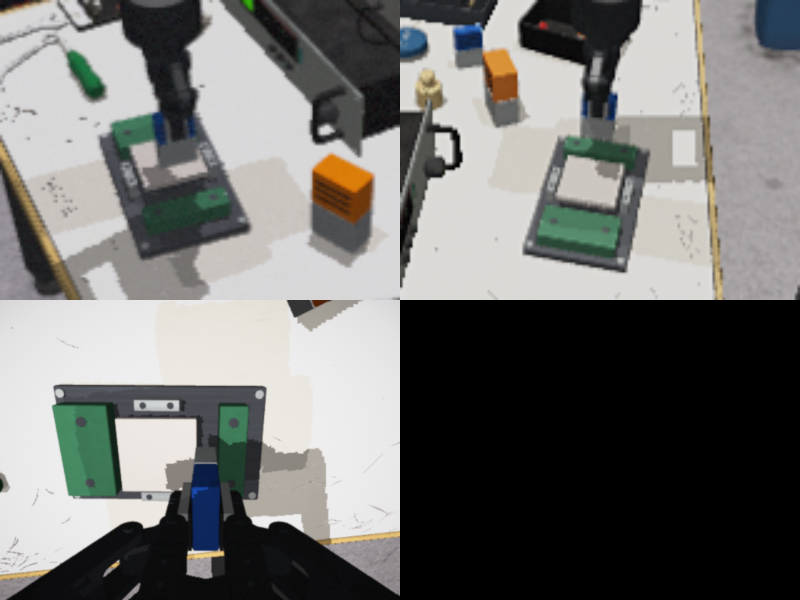

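The wrist view shows the spacer, with its blue handle at (205,500) in the panel, over the gap between the tile's right edge (197) and the thin cheek (219). I'll measure that in jig axes.

```bash
python3 - <<'E'
from h import *
f="hov_w.npz"; p,P=cloud(f); M=masks(p)
C=np.array([475.4,128.7]);a=np.radians(82.1); ey=np.array([np.cos(a),np.sin(a)]); ex=np.array([ey[1],-ey[0]])
J=np.stack([(P[...,:2]-C)@ex,(P[...,:2]-C)@ey,P[...,2]],-1)
def st(n,m):
    q=J[m]; print(n,m.sum(),"lo",np.percentile(q,2,0).round(1),"med",np.median(q,0).round(1),"hi",np.percentile(q,98,0).round(1))
def rect(n,m,z):
    m=cv2.morphologyEx(m.astype(np.uint8),cv2.MORPH_OPEN,np.ones((3,3))); c,l,s,_=cv2.connectedComponentsWithStats(m)
    for i in range(1,c):
        if s[i,4]>150:
            W=ray(f,np.argwhere(l==i)[:,::-1],z)[:,:2]; w=np.c_[(W-C)@ex,(W-C)@ey]
            r=cv2.minAreaRect(w.astype(np.float32)); print(n,s[i],np.round(r[0],1),np.round(r[1],1),round(r[2],1),"y",np.percentile(w[:,1],[1,99]).round(1))
rect("tile",M["white"]&(J[...,2]>36)&(J[...,2]<45)&(abs(J[...,1])<60),40)
rect("green",M["green"]&(J[...,2]>28)&(J[...,2]<37),32)
b=M["blue"]&(J[...,2]>60); st("blue",b)
# rows of spacer: left/right edge per image row, in jig y
for r in range(120,384,8):
    k=np.where(b[r])[0]
    if len(k)>5: print(r,k[0],k[-1],J[r,k[1]].round(1),J[r,k[-2]].round(1))
E
```

```text
tile [ 147  152  104   93 7705] [ 0.7 -1. ] [68.7 69.5] 0.3 y [-34.2  32.9]
green [  68  134   82  117 7308] [ 1.  65.8] [89.1 47.1] 0.0 y [42.8 88.9]
green [ 280  135   38  115 3377] [  1.8 -68.9] [87.3 25.6] 0.3 y [-81.3 -56.4]
blue 2445 lo [-16.5 -50.5 135.9] med [  3.9 -44.4 137. ] hi [ 20.6 -38.3 138.2]
240 245 267 [ 20.9 -37.7 137.2] [ 20.6 -45.6 136.6]
248 245 279 [ 17.7 -37.7 137.7] [ 17.4 -50.4 137.2]
256 248 278 [ 13.8 -38.8 137.3] [ 13.8 -50.1 137.1]
264 248 278 [ 10.6 -38.8 138.1] [ 10.2 -50.1 137.3]
272 248 278 [  6.4 -38.8 137.3] [  6.3 -50.2 137.1]
280 249 278 [  2.8 -39.2 137.6] [  2.7 -50.3 137.3]
288 249 277 [ -1.3 -39.1 137.3] [ -1.4 -50.  137.1]
296 249 277 [ -5.2 -39.1 137.4] [ -5.6 -50.  136.7]
304 249 277 [-10.3 -39.  135.9] [-10.5 -50.2 135.7]
312 249 277 [-13.6 -39.  137. ] [-14.1 -50.2 136.3]
```

>>> move_arm(increments=[[0,0.12,1.0,0,0,0,0.5],[0,0,1.5,0,0,0,0.5],[0,0,0.5,0,0,0,0.5],[0,0,0.5,0,0,0,0.5],[0,0,0.4,0,0,0,0.5]])

```text
clock: 7.78
ee_pos: [469.4, 82.6, 69.8]
orientation: [0.0, 0.998, -0.067, 0.0]
wrist_force: [0.4, -0.3, -1.5]
opening: 14.3
grip_force: 49.1
```

```bash
python3 plan.py 469.2 84.1 50 -97.9; python3 snap.py scene in_s; python3 snap.py side in_d;python3 snap.py wrist in_w; python3 - <<'E'
import cv2,numpy as np
a=cv2.imread("pics/in_w.png")[100:300,130:400]; s=cv2.imread("pics/in_s.png")[170:245,170:270]; d=cv2.imread("pics/in_d.png")[160:235,240:340]
f=lambda i:cv2.resize(i,(400,300),interpolation=cv2.INTER_CUBIC)
cv2.imwrite("pics/in.png",np.vstack([np.hstack([f(s),f(d)]),np.pad(f(a),((0,0),(0,400),(0,0)))]))
E
```

```text
now [469.4  82.6  69.8] yaw -97.6 clock 7.775 F [ 0.4 -0.3 -1.5] open 14.3 rows 1
[-0.04, -0.14, 1.98, -0.0, -0.0, 0.005, 8.5]
```

View pics/in.png

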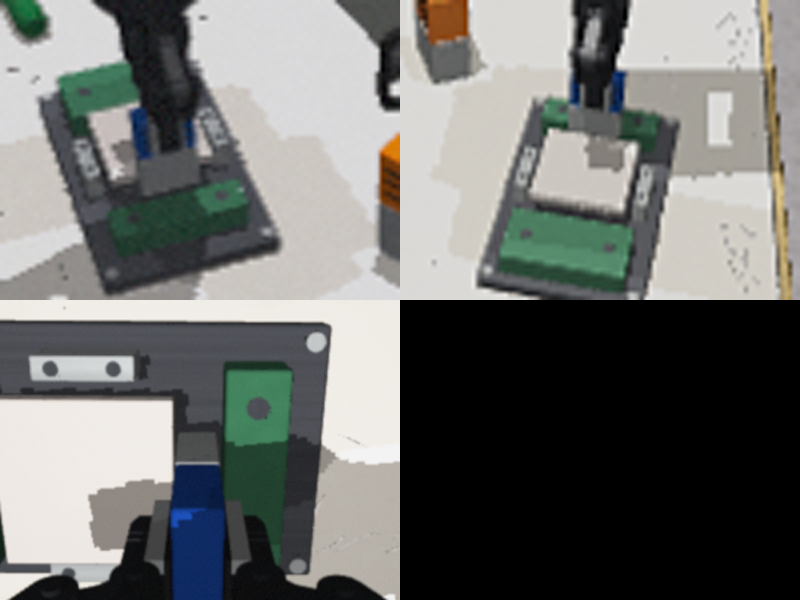

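The spacer's lower end (177–218 in the panel) lies between the tile edge (175) and the cheek (222), with no contact force. Lowering further.

>>> move_arm(increments=[[0,0,0.4,0,0,0,0.5],[0,0,0.4,0,0,0,0.5],[0,0,0.4,0,0,0,0.5],[0,0,0.4,0,0,0,0.5],[0,0,0,0,0,0,0.5]])

```text
clock: 8.55
ee_pos: [468.9, 82.7, 53.5]
orientation: [0.0, 0.998, -0.067, -0.0]
wrist_force: [-0.2, 1.1, -2.0]
opening: 14.6
grip_force: 49.1
```

>>> move_arm(increments=[[0,0,0.15,0,0,0,0.5],[0,0,0.15,0,0,0,0.5],[0,0,0.1,0,0,0,0.5],[0,0,0,0,0,0,0.5]])

```text
clock: 9.05
ee_pos: [469.2, 82.7, 49.9]
orientation: [0.0, 0.998, -0.067, -0.0]
wrist_force: [-0.0, -0.2, -1.5]
opening: 14.2
grip_force: 49.1
```

>>> move_arm(increments=[[0,0,0.08,0,0,0,0.5],[0,0,0,0,0,0,0.5]])

```text
clock: 9.3
ee_pos: [469.2, 82.7, 49.1]
orientation: [-0.0, 0.998, -0.067, 0.0]
wrist_force: [-0.0, 0.0, -1.6]
opening: 14.2
grip_force: 49.2
```

>>> move_arm(increments=[[0,0,0.07,0,0,0,0.5],[0,0,0,0,0,0,0.5]])

```text
clock: 9.55
ee_pos: [469.2, 82.7, 49.0]
orientation: [-0.0, 0.998, -0.067, 0.0]
wrist_force: [-1.2, 0.6, 4.2]
opening: 14.0
grip_force: 50.1
```

The spacer has bottomed out at TCP z 49.0, where about 49.3 was expected. Releasing.

>>> move_arm(increments=[[0,0,0,0,0,0,1.8],[0,0,0,0,0,0,2.6],[0,0,0,0,0,0,3.4],[0,0,0,0,0,0,3.4],[0,0,-1.5,0,0,0,3.4],[0,0,-3,0,0,0,3.4],[0,0,-4,0,0,0,3.4],[0,0,0,0,0,0,3.4]], grip_force=20)

```text
clock: 10.55
ee_pos: [471.4, 82.6, 136.7]
orientation: [-0.0, 0.998, -0.066, 0.004]
wrist_force: [0.4, 0.7, -0.7]
opening: 34.1
grip_force: 0.0
```

```bash
python3 snap.py wrist rel_w; python3 - <<'E'
from h import *
f="rel_w.npz"; p,P=cloud(f); M=masks(p)
C=np.array([475.4,128.7]);a=np.radians(82.1); ey=np.array([np.cos(a),np.sin(a)]); ex=np.array([ey[1],-ey[0]])
def rect(n,m,z):
    m=cv2.morphologyEx(m.astype(np.uint8),cv2.MORPH_OPEN,np.ones((3,3))); c,l,s,_=cv2.connectedComponentsWithStats(m)
    for i in range(1,c):
        if s[i,4]>150:
            W=ray(f,np.argwhere(l==i)[:,::-1],z)[:,:2]; w=np.c_[(W-C)@ex,(W-C)@ey]
            r=cv2.minAreaRect(w.astype(np.float32)); print(n,s[i],"z",np.median(P[l==i][:,2]).round(1),np.round(r[0],1),np.round(r[1],1),round(r[2],1))
rect("tile",M["white"]&(P[...,2]>36)&(P[...,2]<45),40)
rect("green",M["green"]&(P[...,2]>28)&(P[...,2]<37),32)
rect("blue",M["blue"]&(P[...,2]>70)&(P[...,2]<90),77)
E
python3 plan.py 475 128 90 -97.9
```

```text
tile [ 159  147   92   85 6423] z 39.8 [ 0.7 -0.6] [68.9 69.3] 89.6
green [  88  132   72  105 5875] z 31.9 [ 1.2 65.9] [47.  88.3] 90.0
green [ 277  133   34  105 2920] z 31.8 [  1.1 -68.9] [88.1 25.6] 0.3
blue [253 180  22  27 552] z 76.8 [ 11.9 -45.5] [13.8 18.4] 89.8
now [470.2  82.7 135.3] yaw -97.6 clock 10.6 F [-0.3  0.9 -1.2] open 33.8 rows 2
[-0.07, -2.28, 2.27, -0.0, -0.002, 0.002, 8.5]
[-0.07, -2.28, 2.27, -0.0, -0.002, 0.002, 8.5]
```

View pics/rel_w.png

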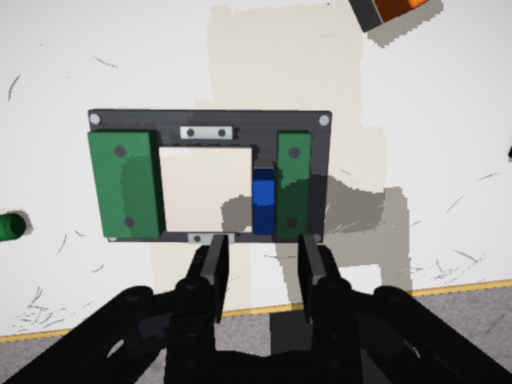

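The spacer stands in the wide gap at (263,203), with its top at z 76.8 (77 expected), alongside the tile and clear of both sides. Now I close the fingers, turn away from the spacer and go above the tile centre.

```bash
python3 plan.py 476 128 85 -7.9 10 0
```

```text
now [470.2  82.7 135.3] yaw -97.6 clock 10.6 F [-0.3  0.9 -1.2] open 33.8 rows 10
[-0.0, -0.46, 0.5, 0.0, -0.0, -0.157, 0.0]
[0.07, -0.45, 0.5, 0.0, -0.0, -0.157, 0.0]
[0.14, -0.44, 0.5, 0.0, -0.0, -0.157, 0.0]
[0.2, -0.41, 0.5, 0.0, -0.0, -0.157, 0.0]
[0.26, -0.37, 0.5, 0.0, -0.0, -0.157, 0.0]
[0.32, -0.33, 0.5, 0.0, -0.0, -0.157, 0.0]
[0.37, -0.27, 0.5, 0.0, -0.0, -0.157, 0.0]
[0.4, -0.21, 0.5, 0.0, -0.0, -0.157, 0.0]
[0.43, -0.15, 0.5, 0.0, -0.0, -0.157, 0.0]
[0.45, -0.08, 0.5, 0.0, -0.0, -0.157, 0.0]
```

>>> move_arm(increments=[[0,-0.46,0.5,0,0,-0.157,0],[0.07,-0.45,0.5,0,0,-0.157,0],[0.14,-0.44,0.5,0,0,-0.157,0],[0.2,-0.41,0.5,0,0,-0.157,0],[0.26,-0.37,0.5,0,0,-0.157,0],[0.32,-0.33,0.5,0,0,-0.157,0],[0.37,-0.27,0.5,0,0,-0.157,0],[0.4,-0.21,0.5,0,0,-0.157,0],[0.43,-0.15,0.5,0,0,-0.157,0],[0.45,-0.08,0.5,0,0,-0.157,0]])

```text
clock: 11.85
ee_pos: [473.7, 128.1, 82.3]
orientation: [-0.001, 0.751, 0.66, -0.001]
wrist_force: [0.2, -0.1, 0.7]
opening: 0.2
grip_force: 0.0
```

>>> move_arm(increments=[[0,0,1.5,0,0,0,0],[0,0,1.5,0,0,0,0],[0,0,0.8,0,0,0,0],[0,0,0,0,0,0,0],[0,0,0,0,0,0,0]])

```text
clock: 12.48
ee_pos: [474.9, 127.9, 45.5]
orientation: [0.0, 0.753, 0.658, 0.0]
wrist_force: [-0.1, -0.0, -0.7]
opening: -0.0
grip_force: 0.0
```

>>> move_arm(increments=[[0,0,0.3,0,0,0,0],[0,0,0.3,0,0,0,0],[0,0,0.3,0,0,0,0],[0,0,0.2,0,0,0,0],[0,0,0,0,0,0,0]])

```text
clock: 13.1
ee_pos: [475.1, 128.0, 34.7]
orientation: [0.0, 0.753, 0.658, 0.0]
wrist_force: [-0.6, 0.5, 6.1]
opening: 0.1
grip_force: 3.0
```

>>> move_arm(increments=[[0,0,0.1,0,0,0,0],[0,0,0.1,0,0,0,0],[0,0,0,0,0,0,0]])

```text
clock: 13.48
ee_pos: [475.1, 128.0, 33.0]
orientation: [0.0, 0.753, 0.658, 0.0]
wrist_force: [-0.5, -0.3, 8.0]
opening: -0.2
grip_force: 3.8
```

>>> move_arm(increments=[[0,0,0.05,0,0,0,0],[0,0,0.05,0,0,0,0],[0,0,0,0,0,0,0],[0,0,0,0,0,0,0]])

```text
clock: 13.98
ee_pos: [475.1, 128.0, 32.1]
orientation: [0.0, 0.753, 0.658, 0.0]
wrist_force: [-0.8, 0.8, 8.4]
opening: -0.3
grip_force: 4.2
```

>>> move_arm(increments=[[0,0,0.04,0,0,0,0],[0,0,0,0,0,0,0],[0,0,0,0,0,0,0]])

```text
clock: 14.35
ee_pos: [475.1, 128.0, 32.0]
orientation: [0.0, 0.753, 0.658, 0.0]
wrist_force: [0.1, 0.6, 12.2]
opening: -0.2
grip_force: 5.5
```

The force rose to 12 N with no further travel, so the tile is on its hard stop at z 32.0. One last check before handing in.

```bash
python3 snap.py wrist fin; python3 snap.py scene fin_s; python3 - <<'E'
from h import *
for f in("fin.npz","fin_s.npz"):
    p,P=cloud(f); M=masks(p); box=(abs(P[...,0]-475)<45)&(abs(P[...,1]-128)<90)
    for k in("white","green","blue"):
        q=P[M[k]&box&(P[...,2]>25)]
        if len(q)>20: print(f,k,len(q),np.median(q,0).round(1))
a=cv2.imread("pics/fin.png"); s=cv2.resize(cv2.imread("pics/fin_s.png")[150:300,160:340],(288,240))
o=np.zeros((384,800,3),np.uint8); o[:,:512]=a; o[:240,512:]=s; cv2.imwrite("pics/finv.png",o)
from station import robot; print(robot.observe()["wrist_force"])
E
```

```text
fin.npz white 7496 [484.5 150.2  31.8]
fin.npz green 18760 [482.4 196.   31.8]
fin_s.npz white 75 [489.  148.8  31.1]
fin_s.npz green 257 [463.1  59.9  30.9]
fin_s.npz blue 48 [466.9  81.7  75.8]
[-0.86902246 -0.47917299 10.84362687]
```

View pics/finv.png

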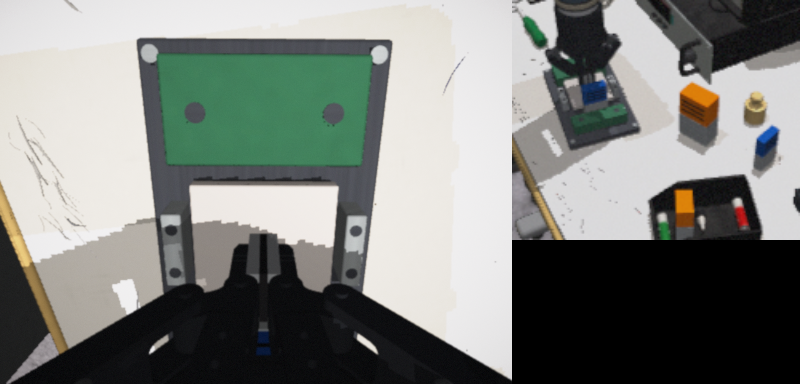

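The tile (265,230) is at z 31.8, level with the cheeks at 31.8, and the fingertips are pressing its middle. The spacer stands in the gap with its top at about 76, and the fat spacer, cells and plug are still in the bin.

```bash
python3 -c "
from station import robot
print(robot.close_job())"
```

```text
the job is handed in; nothing more can be done
None
```

I handed the job in at about 14.5 s: the blue-handled spacer stands fully down in the wide gap and released, and the closed fingertips are holding the tile flush at z 32 with about 11 N. The other bin contents stayed in the bin, and the arm made no contact with the bystanders.

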